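# Close up the printing frame and hold its back panel home

### The job

Close up the wooden printing frame: first swing the steel keeper bar shut across the panel until it clicks into its detent, then turn the quarter-turn wing until it lines up with the slot in the panel. Then press the sprung panel down fully home in the frame and finish while still holding it pressed there with the fingers; leave the jar, cup and paint tube beside it alone.

Things in the scene. Friction and masses are not known exactly. Their poses are not given: they have to be found in the camera images.
- frame: wooden printing frame fixed flat on the table, 220 (its x) x 180 (its y) x 30 mm high, rails 19 mm wide; it never moves. Origin: centre of its underside, on the table; z up. Pressed-in panel lies between the rails
- panel_board (a joint): how far the plywood panel is pressed down, m: 0 = sprung up, its top 8 mm proud of the rails (38 mm above the table), 0.008 = fully home, its top flush with the rails (30 mm above the table). Springs push it up with about 3 N at 0 and 6.5 N at 0.008. While the wing is more than about 0.25 rad out of line with the slot a lug on its stem, just under the panel, blocks the panel after 1.5 mm
- panel_press (a point): clear spot on top of the panel (176 x 136 x 8 mm), 15 mm along frame x from the frame's centre, between the wing and the shut keeper bar; it goes down with the panel. Axes as the frame's. The panel may be pressed anywhere
- wing (a joint): angle of the quarter-turn wing about the vertical, rad, counter-clockwise from above: 0 = lined up with the panel's slot (along frame y), about 1.57 = across it. Starts 0.9 to 1.5, so turn it clockwise from above to 0; it does not stop there (range -0.5 to 1.62). Stays where it is left (friction 0.04 N m)
- wing_grip (a point): centre of the aluminium wing, a flat upright grip 12 mm thick (its x) x 40 mm long (its y) x 26 mm high, standing 41 to 67 mm above the table (this point 55 mm), on the turning axis, 40 mm along frame -x from the frame's centre. Its axes turn with the wing: y along the wing. The slot in the panel beneath it is 14 x 42 mm, long side along frame y
- keeper_bar (a joint): angle of the keeper bar about its upright pivot, rad, counter-clockwise from above: 0 = shut, lying across the panel along frame -y with its tip on the detent plate on the frame's -y rail; grows as it swings away to frame +x. Starts 0.45 to 0.75. A sprung ball under the tip gives a resistance of about 2 N at the peg between 0.06 and 0.03 rad and then catches at 0; a stop lies 0.015 rad past 0
- keeper_hinge (a point): pivot axis of the keeper bar, 44 mm above the table, at x = +70 mm, y = +80.5 mm of the frame
- keeper_peg (a point): middle height of the upright round black peg on the keeper bar (12 mm diameter, 48 to 78 mm above the table, this point 66 mm), 150 mm from the pivot axis; grip it or push it from the side. The bar is 14 mm wide, 8 mm thick, its underside 40 mm above the table
- gesso_jar: white jar, 69 mm diameter x 83 mm, bystander; origin centre of its underside
- paint_cup: small lidded clear paint cup, 71 mm diameter x 55 mm, bystander; origin centre of its underside
- paint_tube: squeezed paint tube, 34 x 136 x 28 mm, lying, bystander; origin centre of its underside

How it is judged:
By the outcome, as a careful person would: the job done as asked, in the order asked, and still so for the second after the job is handed in, while the arm keeps its last pose, push and grip.
It also fails if it takes over 56 s, if anything falls off the work surface, if the arm or the gripper's body presses on something with over 40 N, if the wrist force passes 120 N, or if a joint passes its speed limit or range.

### The arm

A 6-joint arm with a two-finger parallel gripper is mounted at the origin on a cart in front of the work surface, level with it; the furniture and walls round the work are solid. World frame = base frame: x ahead of the robot, y to its left, z up, the work surface at z = 0. Lengths are in m, angles in rad, forces in N, time in s.
With the tool pointing down it reaches from about 0.25 to 0.775 m from the base axis. Payload 4 kg.
Tool frame: the origin (TCP) lies midway between the tips of the shut fingers; the grasp point (between the pads) lies 19 mm behind it (robot.tcp_to_grasp is the distance from the TCP to the grasp point, in m); z points along the fingers, y is the line along which they close (so a half turn about z gives the same grasp; the last joint's range is limited). The gripper opens to 94 mm and grips with 3 to 60 N. Pads are 16 mm wide; open, the fingers measure 119 mm over their backs; the gripper's body (75 mm by 177 mm) begins 78 mm behind the grasp point.
Start: joints at [-0.103, 0.087, 1.371, -0, 1.684, -0.103], TCP at [0.55, -0, 0.206] pointing down, gripper open.
Joint ranges: [-3.1, 3.1], [-0.76, 2.03], [0.27, 2.55], [-1.08, 4.22], [0.17, 2.65], [-2.57, 2.57]. Speed limits (rad/s): [2.79, 2.79, 3.14, 3.14, 3.14, 3.14].

### API

Orientations are given as [roll, pitch, yaw] about the fixed x, y, z axes, in that order (R = Rz(yaw) Ry(pitch) Rx(roll)).
In Python, from bench import robot, viewer gives the robot as it stands. The module is installed in compiled form; this text tells all that it offers.
- The arm moves only by the shell command python3 -m handwheel 'ROWS' [OPENING]. ROWS is JSON, a list of rows, each a list of 6 numbers: the shift along the tool's x, y, z in units of 0.2 m (1.0 is 0.2 m), then the turn, a rotation vector about the tool's x, y, z in units of 30 degrees (1.0 is 30 degrees). In form: [[x, y, z, wx, wy, wz], ...]. A call has 1 to 10 rows; each row is the pose to reach, as a shift and turn from the pose commanded when the call began, along the tool's axes at that moment; what a row does not reach only later rows make up. A row lasts 1/12 s, in which the tool goes at most 41.7 mm and 7.16 degrees, less where a joint would pass 70% of its speed; a pose out of reach is approached as far as the arm can. A call with a number of a shift or a turn outside -1 to 1 is refused whole. A call with a gripper value outside its range is refused whole. OPENING is the gripper's target within -1 to 1 (shut at 1, half-way at 0, fully open at -1), set as the call begins (- or left out, the last holds). The fingers move at their own pace and stop on an object; the grip force is fixed at half the most. Time passes only in rows, so rows that repeat a pose let the fingers close. It gives the time, the measured TCP pose, the force, the opening and the grip force at its end, in the units of the state.
- robot.get_obs(): the state, without advancing time (a new reading comes with each control period).
- viewer.snapshot(name): name is "scene" or "side" or "wrist"; returns the picture (420x560x3 uint8, red, green, blue); there is no depth.
- viewer.calibration(name): a dict with "fx", "fy", "cx", "cy" (pixels), "R" (3x3) and "t" (3): a world point X has camera coordinates R X + t. Camera axes: x right, y down, z forward; pixel columns grow to the right and rows downward; lengths in m; the calibration is good to about 2 mm. The wrist camera is an equidistant fisheye: a pixel r from the principal point sees the ray r / f radians off the axis. A picture is of the moment at which its call begins: read the wrist's pose just before it. calibration takes no time and is no camera call; for the wrist camera it gives the pose at the moment of the call.
- robot.close_job(): hands the job in; it is judged then, once.
The state is a dict: "time": time; "joint_positions": joint angles; "qvel": joint speeds; "joint_torque": joint torques, N m; "tool_pos": TCP position; "ee_rot": TCP orientation; "wrist_force": force on the tool from outside, world axes, zero at the start; "wrist_torque": the same for the moment, N m; "width": finger opening in m; "finger_force": force on a finger pad.
Only numpy, scipy, OpenCV 4.12 (cv2) and the standard library are available. Lean on these libraries where they do the work, as an engineer would, in place of code of your own. Each camera call takes 0.05 s, during which the arm holds its last target. There are 200 camera calls.

## Working session

There is one attempt and no reset: what is moved stays moved. The work goes in short steps, Python scripts to look and compute and a shell command to move; the robot and the scene stay as the last step left them, time stands still between calls to the robot, and variables do not carry over. Pictures are saved under pics/ and viewed, at most 10 in all, crops included, and the job is handed in when it is done.

```bash
mkdir -p pics
python3 - <<'E'
from bench import robot, viewer
import cv2
for n in ("scene","wrist"):
    c=viewer.calibration(n); im=viewer.snapshot(n)
    cv2.imwrite(f"pics/{n}0.png",im[:,:,::-1]); print(n,c)
o=robot.get_obs(); print(o['time'],o['tool_pos'],o['ee_rot'],o['width'])
E
```

```text
scene {'fx': 450.757948943563, 'fy': 450.757948943563, 'cx': 285.6156074460351, 'cy': 209.85629311068672, 'R': array([[ 0.8390665 , -0.5440175 ,  0.00351635],
       [-0.41998504, -0.65184617, -0.63143419],
       [ 0.34580337,  0.52833847, -0.77542149]]), 't': array([-0.55371337,  0.18818274,  1.15600451])}
wrist {'fx': 325.19226210127806, 'fy': 325.19226210127806, 'cx': 283.1460125316358, 'cy': 209.50703090406412, 'R': array([[ 9.99998420e-01,  3.93466044e-04, -1.73334388e-03],
       [ 8.14095356e-04, -9.68279287e-01,  2.49869086e-01],
       [-1.58004597e-03, -2.49870102e-01, -9.68278078e-01]]), 't': array([-0.54873158, -0.02593489,  0.39152178])}
0.1 [5.49506313e-01 1.96407685e-05 2.04434476e-01] [-3.13963156e+00 -1.74538125e-04  1.57075781e+00] 0.09399430320311511
```

View pics/scene0.png

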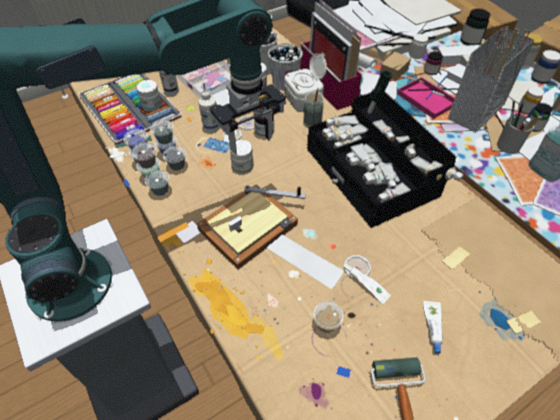

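View pics/wrist0.png

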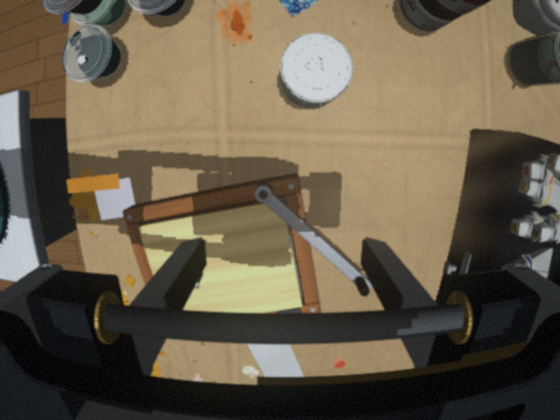

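```bash
cat > h.py <<'E'
import numpy as np
from bench import robot, viewer
def ray(c,u,v,fish):
    a=(u-c['cx'])/c['fx']; b=(v-c['cy'])/c['fy']
    if fish:
        r=np.hypot(a,b); s=np.sin(r)/max(r,1e-9); d=np.array([a*s,b*s,np.cos(r)])
    else: d=np.array([a,b,1.])
    R=np.array(c['R']); return -R.T@c['t'], R.T@d
def onz(c,u,v,z,fish=False):
    o,d=ray(c,u,v,fish); return o+d*(z-o[2])/d[2]
E
python3 - <<'E'
from h import *
import cv2
c=viewer.calibration("wrist"); s=viewer.calibration("scene")
for n,u,v,z in [("TL",126,213,.03),("TR",298,177,.03),("BR",318,308,.03),("hinge",264,194,.05),("peg",363,284,.078),("jar",316,68,.083)]:
    print(n,onz(c,u,v,z,True).round(4))
for n,u,v,z in [("L",199,221,.03),("Bt",240,262,.03),("R",297,220,.03),("peg",303,191,.078),("hinge",249,190,.05),("wing",236,222,.067)]:
    print("s",n,onz(s,u,v,z).round(4))
im=cv2.imread("pics/scene0.png")[170:275,180:320]
cv2.imwrite("pics/crop0.png",cv2.resize(im,None,fx=5,fy=5,interpolation=cv2.INTER_CUBIC))
E
```

```text
TL [ 0.3559 -0.0232  0.03  ]
TR [0.5652 0.0184 0.03  ]
BR [ 0.5932 -0.1477  0.03  ]
hinge [0.5287 0.0034 0.05  ]
peg [ 0.6351 -0.0891  0.078 ]
jar [0.579  0.1291 0.083 ]
s L [ 0.3611 -0.0203  0.03  ]
s Bt [ 0.3908 -0.1985  0.03  ]
s R [ 0.5909 -0.1643  0.03  ]
s peg [ 0.6402 -0.1188  0.078 ]
s hinge [ 0.5269 -0.0118  0.05  ]
s wing [ 0.4341 -0.1054  0.067 ]
```

View pics/crop0.png

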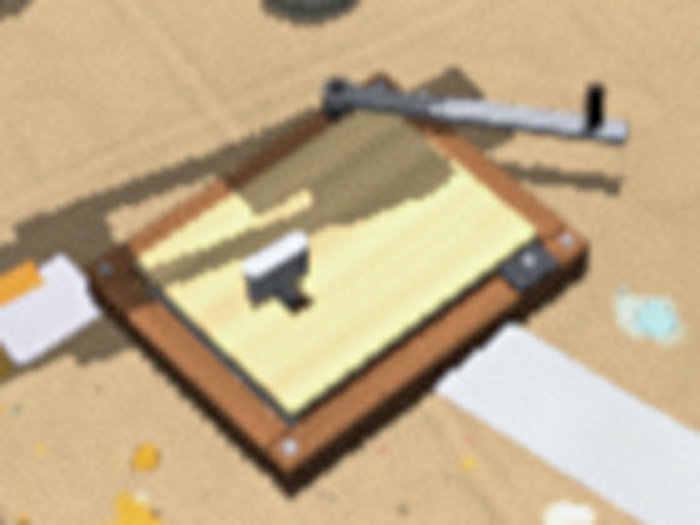

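The pictures show the frame with its hinge at wrist pixel (264,194) and its peg at about (363,287). The wing is at scene pixel (236,222). I'll shift over the frame for one clean look from above.

```bash
python3 -m handwheel '[[-0.2,0,0,0,0,0],[-0.4,0,0,0,0,0],[-0.5,-0.1,0,0,0,0],[-0.5,-0.1,0,0,0,0],[-0.5,-0.1,0,0,0,0]]'
python3 - <<'E'
from h import *
import cv2,pickle
c=viewer.calibration("wrist"); im=viewer.snapshot("wrist")
pickle.dump(c,open("w1.pkl","wb"))
cv2.imwrite("pics/w1.png",cv2.resize(im[:,:,::-1],None,fx=1.4,fy=1.4,interpolation=cv2.INTER_CUBIC))
print(-c['R'].T@c['t'])
E
```

```text
time: 0.52
tool_pos: [0.5294, -0.1008, 0.205]
ee_rot: [-3.141, -0.001, 1.568]
wrist_force: [1.0, -0.1, -0.6]
width: 0.0939
finger_force: 0.0
[ 0.52921503 -0.02802099  0.38535385]
```

View pics/w1.png

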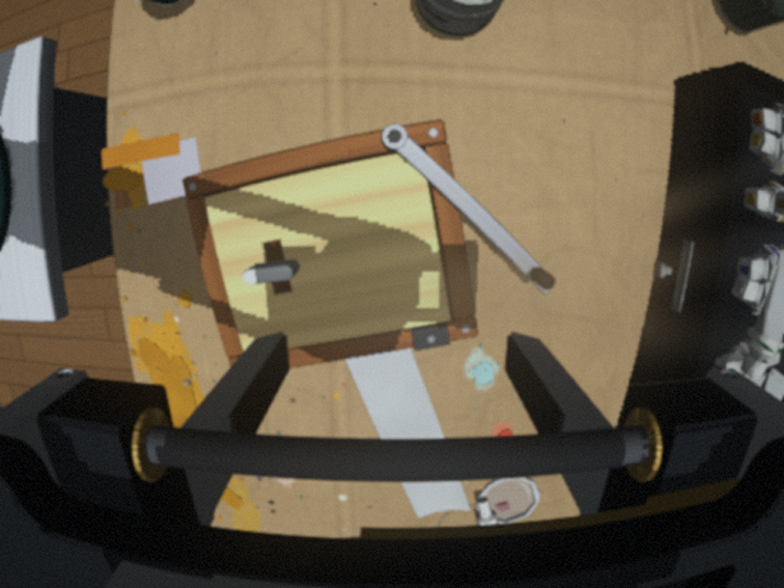

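```bash
cat > m.py <<'E'
from h import *
import pickle,sys
from scipy.optimize import least_squares
c=pickle.load(open("w1.pkl","rb"))
f=lambda u,v,z: onz(c,u/1.4,v/1.4,z,True)
P={n:f(*a) for n,a in dict(TL=(187,178,.03),TR=(443,121,.03),BR=(477,332,.03),hinge=(394,136,.052),slot=(278,267,.038)).items()}
M=dict(TL=(-.11,.09),TR=(.11,.09),BR=(.11,-.09),hinge=(.07,.0805),slot=(-.04,0))
def T(p,q): C,S=np.cos(p[2]),np.sin(p[2]); return np.array([p[0]+C*q[0]-S*q[1],p[1]+S*q[0]+C*q[1]])
r=least_squares(lambda p:np.concatenate([T(p,M[k])-P[k][:2] for k in M]),[.475,-.09,.18])
p=r.x; print("frame",p.round(4),r.fun.reshape(-1,2).round(4).tolist())
H=T(p,(.07,.0805)); print("hinge",H)
g=f(545,277,.078)[:2]; d=g-H; a=np.arctan2(d[1],d[0]); print("peg",g,np.hypot(*d),"bar",a-(p[2]-np.pi/2), "tangent yaw",a+np.pi/2)
a1,a2=f(245,277,.067),f(292,268,.067); print("wing",T(p,(-.04,0)),(a1+a2)/2,np.hypot(*(a2-a1)[:2]),np.arctan2(*(a2-a1)[1::-1])-p[2]-np.pi/2+np.pi)
np.save("frame.npy",p)
print("shut peg",T(p,(.07,-.0695)),"press",T(p,(.015,0)))
E
python3 m.py
```

```text
frame [ 0.4744 -0.0883  0.1819] [[-0.0054, 0.0007], [0.0012, 0.0026], [0.0027, -0.0038], [0.0012, 0.0003], [0.0002, 0.0002]]
hinge [0.52870505 0.0035772 ]
peg [ 0.63543489 -0.09532149] 0.14550673341393394 bar 0.6415626558502745 tangent yaw 0.823463707932564
wing [ 0.43508229 -0.09549363] [ 0.43485977 -0.0940643   0.067     ] 0.0373659927615074 1.5599569217485465
shut peg [ 0.55583999 -0.14394803] press [ 0.48917488 -0.08554415]
```

```bash
python3 -m handwheel '[[0.02,0.15,0.1,0,0,-0.23],[0.02,0.3,0.2,0,0,-0.46],[0.02,0.45,0.25,0,0,-0.7],[0.02,0.54,0.25,0,0,-0.9],[0.02,0.54,0.25,0,0,-1],[0.02,0.54,0.25,0,0,-1]]' 0;  python3 -m handwheel '[[0,0,0.15,0,0,-0.2],[0,0,0.25,0,0,-0.4],[0,0,0.25,0,0,-0.57],[0,0,0.25,0,0,-0.57]]'
python3 - <<'E'
from h import *
import cv2,pickle
c=viewer.calibration("wrist"); im=viewer.snapshot("wrist")
pickle.dump(c,open("w2.pkl","wb"))
cv2.imwrite("pics/w2.png",im[:,:,::-1])
for z in (.078,.048):
  X=c['R']@np.array([.6387,-.0984,z])+c['t']; th=np.arctan2(np.hypot(X[0],X[1]),X[2]); print(c['cx']+c['fx']*th*X[0]/np.hypot(X[0],X[1]), c['cy']+c['fx']*th*X[1]/np.hypot(X[0],X[1]))
E
```

```text
time: 1.07
tool_pos: [0.639, -0.0941, 0.1538]
ee_rot: [-3.14, -0.002, 2.098]
wrist_force: [0.5, 0.0, 0.4]
width: 0.0574
finger_force: 0.0
time: 1.4
tool_pos: [0.6367, -0.0946, 0.1035]
ee_rot: [-3.14, -0.004, 2.394]
wrist_force: [0.4, 0.0, 0.5]
width: 0.047
finger_force: 0.0
280.8989660101232 244.04303716595712
281.18405024485685 230.33501224155194
```

View pics/w2.png

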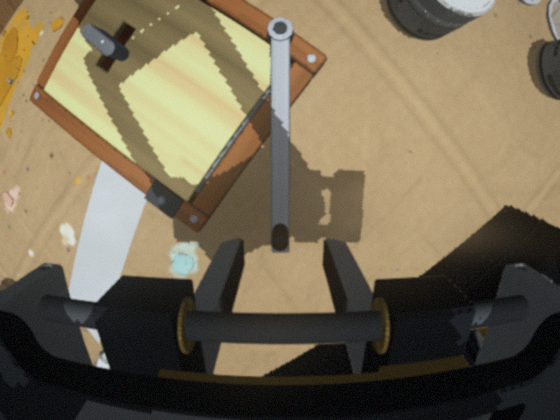

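The wrist view shows the bar pointing down-image with the peg at (281,237), where predicted and centred between the fingers. I'll descend and grip.

```bash
python3 -m handwheel '[[-0.02,0,0.12,0,0,0],[-0.02,0,0.2,0,0,0],[-0.02,0,0.25,0,0,0],[-0.02,0,0.25,0,0,0]]';  python3 -m handwheel '[[0,0,0,0,0,0],[0,0,0,0,0,0],[0,0,0,0,0,0],[0,0,0,0,0,0],[0,0,0,0,0,0],[0,0,0,0,0,0]]' 1
python3 - <<'E'
from h import *
p=np.load("frame.npy"); o=robot.get_obs(); t=o['tool_pos']
H=np.array([.5287,.0036]); d=t[:2]-H; a=np.arctan2(d[1],d[0]); th=a-p[2]+np.pi/2
print(th,np.hypot(*d),o['ee_rot'],t)
from scipy.spatial.transform import Rotation as Ro
R=Ro.from_euler('xyz',o['ee_rot']).as_matrix()
for k in np.linspace(th,-0.01,9):
    an=k+p[2]-np.pi/2; g=H+.15*np.array([np.cos(an),np.sin(an)])
    print(k.round(3),(R.T@np.append(g-t[:2],0)/.2).round(3),(th-k)*180/np.pi/30)
E
```

```text
time: 1.78
tool_pos: [0.6397, -0.098, 0.0536]
ee_rot: [-3.14, -0.003, 2.391]
wrist_force: [-1.1, 0.4, -0.4]
width: 0.0468
finger_force: 0.0
time: 2.28
tool_pos: [0.6413, -0.0989, 0.0562]
ee_rot: [3.141, 0.001, 2.393]
wrist_force: [-0.6, -0.7, 1.3]
width: 0.0112
finger_force: 30.0
0.6502582594165482 0.1522959366987863 [3.14109391e+00 1.18665329e-03 2.39261350e+00] [ 0.64130562 -0.09893792  0.05621303]
0.65 [ 0.011 -0.    -0.   ] 0.0
0.568 [ 0.013 -0.062 -0.   ] 0.15762504855509196
0.485 [ 0.02  -0.123 -0.   ] 0.3152500971101838
0.403 [ 0.032 -0.184 -0.   ] 0.47287514566527566
0.32 [ 0.049 -0.244 -0.   ] 0.6305001942203676
0.238 [ 0.071 -0.302 -0.   ] 0.7881252427754596
0.155 [ 0.098 -0.357 -0.   ] 0.9457502913305516
0.073 [ 0.129 -0.411 -0.   ] 1.1033753398856434
-0.01 [ 0.164 -0.462 -0.   ] 1.2610003884407353
```

Gripped at width 11 mm. The bar angle comes out at 0.65 rad and the radius at 152 mm, which fits. Now I'll swing it along the arc.

```bash
python3 -m handwheel '[[0.002,-0.062,0,0,0,0.16],[0.01,-0.123,0,0,0,0.32],[0.021,-0.184,0,0,0,0.47],[0.038,-0.244,0,0,0,0.63],[0.06,-0.302,0,0,0,0.79],[0.087,-0.357,0,0,0,0.95],[0.087,-0.357,0,0,0,0.95]]'
cat > st.py <<'E'
from h import *
from scipy.spatial.transform import Rotation as Ro
p=np.load("frame.npy"); o=robot.get_obs(); t=o['tool_pos']
H=np.array([.5287,.0036]); d=t[:2]-H; a=np.arctan2(d[1],d[0]); th=a-p[2]+np.pi/2
R=Ro.from_euler('xyz',o['ee_rot']).as_matrix()
print("th",th,np.hypot(*d),t,o['ee_rot'],o['wrist_force'],o['width'])
for k in (.1,.05,0,-.01,-.02):
    an=k+p[2]-np.pi/2; g=H+np.hypot(*d)*np.array([np.cos(an),np.sin(an)])
    print(k,(R.T@np.append(g-t[:2],0)/.2).round(3),(th-k)*180/np.pi/30)
E
python3 st.py
```

```text
time: 2.87
tool_pos: [0.5787, -0.1407, 0.0563]
ee_rot: [-3.142, 0.002, 1.892]
wrist_force: [1.4, -1.3, 0.2]
width: 0.0111
finger_force: 30.0
th 0.15134073614335608 0.15272595490596333 [ 0.57865791 -0.14072403  0.05629903] [-3.14156682e+00  1.97598528e-03  1.89246232e+00] [ 1.41560841 -1.2505516   0.21359692] 0.011136874638307611
0.1 [ 0.001 -0.039 -0.   ] 0.09805358327030221
0.05 [ 0.003 -0.077 -0.   ] 0.19354654912543942
0 [ 0.007 -0.115 -0.   ] 0.2890395149805766
-0.01 [ 0.008 -0.123 -0.   ] 0.3081381081516041
-0.02 [ 0.01 -0.13 -0.  ] 0.3272367013226315
```

```bash
python3 -m handwheel '[[0,-0.039,0,0,0,0.1],[0.003,-0.077,0,0,0,0.19],[0.005,-0.1,0,0,0,0.24],[0.007,-0.115,0,0,0,0.29],[0.007,-0.115,0,0,0,0.29],[0.007,-0.115,0,0,0,0.29]]'; python3 st.py;  python3 -m handwheel '[[0,-0.01,0,0,0,0.02],[0,-0.015,0,0,0,0.02],[0,-0.015,0,0,0,0.02]]'; python3 st.py
```

```text
time: 3.37
tool_pos: [0.5569, -0.1466, 0.0562]
ee_rot: [-3.14, 0.003, 1.744]
wrist_force: [-2.0, -4.6, 3.7]
width: 0.0111
finger_force: 30.0
th 0.0039443987334326636 0.1528433764300737 [ 0.55694202 -0.14661147  0.05623503] [-3.14003536e+00  2.62775209e-03  1.74438915e+00] [-1.96442033 -4.62053601  3.74683802] 0.011082268073382508
0.1 [ 0.004  0.073 -0.   ] -0.18345268503885978
0.05 [ 0.001  0.035 -0.   ] -0.08795971918372256
0 [-0.    -0.003  0.   ] 0.007533246671414636
-0.01 [-0.    -0.011  0.   ] 0.026631839842442072
-0.02 [-0.    -0.018  0.   ] 0.04573043301346951
time: 3.62
tool_pos: [0.555, -0.147, 0.0562]
ee_rot: [3.141, 0.003, 1.734]
wrist_force: [0.2, -5.5, 1.8]
width: 0.0114
finger_force: 30.0
th -0.008751851441917369 0.1528362992798504 [ 0.55503145 -0.14695095  0.05621631] [3.14064954e+00 2.79580365e-03 1.73385262e+00] [ 0.20958582 -5.53891288  1.80922062] 0.011424906703383446
0.1 [0.005 0.083 0.   ] -0.2077007367285194
0.05 [0.002 0.045 0.   ] -0.11220777087338218
0 [0.    0.007 0.   ] -0.01671480501824497
-0.01 [-0.    -0.001 -0.   ] 0.0023837881527824694
-0.02 [-0.    -0.009 -0.   ] 0.02148238132380991
```

```bash
python3 -m handwheel '[[0,-0.01,0,0,0,0],[0,-0.01,0,0,0,0]]';  python3 -m handwheel '[[0,-0.01,0,0,0,0],[0,-0.01,0,0,0,0]]'
```

```text
time: 3.78
tool_pos: [0.5536, -0.1472, 0.0563]
ee_rot: [3.139, 0.003, 1.734]
wrist_force: [1.8, -4.9, 1.3]
width: 0.0112
finger_force: 30.0
time: 3.95
tool_pos: [0.5529, -0.1473, 0.0564]
ee_rot: [3.136, 0.003, 1.734]
wrist_force: [5.0, -4.9, -0.6]
width: 0.0113
finger_force: 30.0
```

The zero-force spot is x≈0.555 and the stop rises at about 0.553, so the detent is reached. I'll back off to the detent centre, release, lift and check.

```bash
python3 -m handwheel '[[0,0.01,0,0,0,0],[0,0.02,0,0,0,0],[0,0.02,0,0,0,0]]';  python3 -m handwheel '[[0,0,0,0,0,0],[0,0,0,0,0,0],[0,0,0,0,0,0],[0,0,0,0,0,0]]' 0; python3 -m handwheel '[[0,0,-0.15,0,0,0],[0,0,-0.3,0,0,0],[0,0,-0.45,0,0,0],[0,0,-0.5,0,0,-0.2],[0.1,-0.2,-0.5,0,0,-0.4],[0.18,-0.4,-0.5,0,0,-0.6],[0.2,-0.5,-0.5,0,0,-0.8],[0.2,-0.5,-0.5,0,0,-1],[0.2,-0.5,-0.5,0,0,-1]]'
python3 - <<'E'
from h import *
import cv2,pickle
c=viewer.calibration("wrist"); im=viewer.snapshot("wrist")
pickle.dump(c,open("w3.pkl","wb"))
cv2.imwrite("pics/w3.png",cv2.resize(im[:,:,::-1],None,fx=1.4,fy=1.4,interpolation=cv2.INTER_CUBIC))
print(robot.get_obs()['joint_positions'])
E
```

```text
time: 4.2
tool_pos: [0.5555, -0.1469, 0.0562]
ee_rot: [3.14, 0.003, 1.734]
wrist_force: [1.0, -4.3, 3.6]
width: 0.0114
finger_force: 30.0
time: 4.53
tool_pos: [0.5539, -0.1448, 0.0548]
ee_rot: [-3.14, -0.002, 1.734]
wrist_force: [-0.7, 0.9, 0.3]
width: 0.0344
finger_force: 0.0
time: 5.28
tool_pos: [0.448, -0.1217, 0.1555]
ee_rot: [3.141, -0.0, 2.259]
wrist_force: [-0.0, 0.0, 0.5]
width: 0.0468
finger_force: 0.0
[-3.87689970e-01 -8.84149882e-02  1.64506947e+00  6.08627106e-04
  1.58452765e+00 -1.07171023e+00]
```

View pics/w3.png

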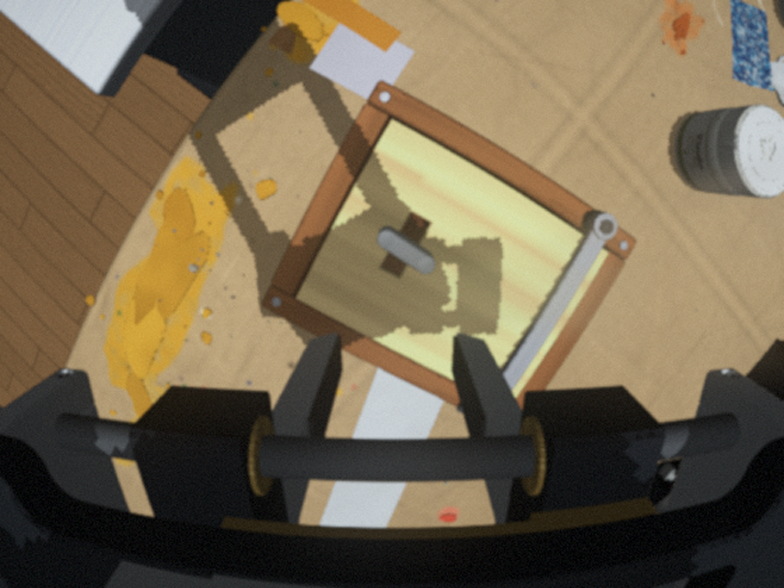

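The keeper bar now lies parallel to the rail, so it is shut. The wing runs from (382,234) to (432,265) and the slot centre is near (406,245). Next is the wing angle and the move onto it.

```bash
cat > w.py <<'E'
from h import *
import pickle,sys
from scipy.spatial.transform import Rotation as Ro
p=np.load("frame.npy"); o=robot.get_obs(); t=o['tool_pos']
R=Ro.from_euler('xyz',o['ee_rot']).as_matrix()
C,S=np.cos(p[2]),np.sin(p[2])
g=p[:2]+[-.04*C,-.04*S]
print("wing",g,"shift",(R.T@np.append(g-t[:2],-(t[2]-.044))*-1/.2*np.array([-1,-1,-1])).round(3),"tool y deg",np.degrees(np.arctan2(R[1,1],R[0,1])),"frame deg",np.degrees(p[2]))
E
python3 w.py
python3 - <<'E'
from h import *
import pickle
c=pickle.load(open("w3.pkl","rb")); p=np.load("frame.npy")
f=lambda u,v,z: onz(c,u/1.4,v/1.4,z,True)
a,b=f(383,235,.067),f(431,265,.067); d=b-a
print(a,b,np.hypot(*d[:2]),(a+b)/2,f(406,245,.038), np.arctan2(d[1],d[0])+np.pi/2-p[2])
A,B=f(380,90,.03),f(634,240,.03); d=B-A; print(A,B,np.arctan2(d[1],d[0]))
E
```

```text
wing [ 0.43508229 -0.09549363] shift [0.146 0.03  0.558] tool y deg 39.191961230293124 frame deg 10.42216257330456
[ 0.41691481 -0.09623311  0.067     ] [ 0.45068039 -0.09197047  0.067     ] 0.034033577650524824 [ 0.4337976  -0.09410179  0.067     ] [ 0.43453394 -0.09509643  0.038     ] 1.5144730968763906
[ 0.3551701  -0.02563358  0.03      ] [0.56247074 0.01774426 0.03      ] 0.2062746432057694
```

```bash
python3 -m handwheel '[[0.05,0.01,0.05,0,0,-0.2],[0.1,0.02,0.1,0,0,-0.4],[0.146,0.03,0.15,0,0,-0.6],[0.146,0.03,0.2,0,0,-0.8],[0.146,0.03,0.2,0,0,-0.95],[0.146,0.03,0.2,0,0,-0.95]]'; python3 -m handwheel '[[0,0,0,0,0,-0.2],[0,0,0,0,0,-0.4],[0,0,0,0,0,-0.6],[0,0,0,0,0,-0.8],[0,0,0,0,0,-0.93],[0,0,0,0,0,-0.93],[0,0,0,0,0,-0.93]]'; python3 w.py
```

```text
time: 5.83
tool_pos: [0.4355, -0.0955, 0.1146]
ee_rot: [3.141, -0.002, 2.754]
wrist_force: [0.3, 0.1, -0.6]
width: 0.047
finger_force: 0.0
time: 6.42
tool_pos: [0.436, -0.0961, 0.1158]
ee_rot: [3.142, 0.001, -3.046]
wrist_force: [-0.0, -0.7, 0.4]
width: 0.0471
finger_force: 0.0
wing [ 0.43508229 -0.09549363] shift [0.005 0.003 0.359] tool y deg 95.45683390190602 frame deg 10.42216257330456
```

```bash
python3 -m handwheel '[[0.005,0,0.15,0,0,0],[0.005,0,0.25,0,0,0],[0.005,0,0.35,0,0,0],[0.005,0,0.35,0,0,0],[0.005,0,0.35,0,0,0]]'; python3 -m handwheel '[[0.005,0,0,0,0,0],[0.005,0,0,0,0,0],[0.005,0,0,0,0,0],[0.005,0,0,0,0,0],[0.005,0,0,0,0,0],[0.005,0,0,0,0,0]]' 1; python3 w.py
```

```text
time: 6.83
tool_pos: [0.4338, -0.0958, 0.0448]
ee_rot: [3.14, -0.002, -3.044]
wrist_force: [0.5, -0.4, -0.1]
width: 0.0471
finger_force: 0.0
time: 7.33
tool_pos: [0.4338, -0.0959, 0.0461]
ee_rot: [3.141, 0.001, -3.042]
wrist_force: [0.3, 0.8, 1.9]
width: 0.0118
finger_force: 30.0
wing [ 0.43508229 -0.09549363] shift [-0.007  0.001  0.01 ] tool y deg 95.68897119621631 frame deg 10.42216257330456
```

```bash
python3 -m handwheel '[[0,0,0,0,0,0.15],[0,0,0,0,0,0.35],[0,0,0,0,0,0.55],[0,0,0,0,0,0.75],[0,0,0,0,0,0.95],[0,0,0,0,0,0.95],[0,0,0,0,0,0.95]]';  python3 -m handwheel '[[0,0,0,0,0,0.2],[0,0,0,0,0,0.4],[0,0,0,0,0,0.6],[0,0,0,0,0,0.8],[0,0,0,0,0,0.95],[0,0,0,0,0,0.95],[0,0,0,0,0,0.95]]'; python3 w.py
```

```text
time: 7.92
tool_pos: [0.4338, -0.0958, 0.0461]
ee_rot: [3.14, 0.001, 2.746]
wrist_force: [0.5, 2.6, 3.1]
width: 0.0118
finger_force: 30.0
time: 8.5
tool_pos: [0.4339, -0.0957, 0.046]
ee_rot: [3.14, -0.0, 2.25]
wrist_force: [0.3, 3.6, 4.4]
width: 0.0118
finger_force: 30.0
wing [ 0.43508229 -0.09549363] shift [-0.003  0.005  0.01 ] tool y deg 38.900731482800786 frame deg 10.42216257330456
```

```bash
python3 -m handwheel '[[0,0,0,0,0,0.2],[0,0,0,0,0,0.4],[0,0,0,0,0,0.6],[0,0,0,0,0,0.8],[0,0,0,0,0,0.955],[0,0,0,0,0,0.955],[0,0,0,0,0,0.955]]'; python3 w.py; python3 -m handwheel '[[0,0,0,0,0,0],[0,0,0,0,0,0],[0,0,0,0,0,0],[0,0,0,0,0,0],[0,0,0,0,0,0]]' 0; python3 -m handwheel '[[0,0,-0.15,0,0,0],[0,0,-0.3,0,0,0],[-0.1,0.1,-0.5,0,0,0],[-0.2,0.2,-0.6,0,0,0],[-0.3,0.25,-0.7,0,0,0],[-0.3,0.25,-0.7,0,0,0],[-0.3,0.25,-0.7,0,0,0]]'
python3 - <<'E'
from h import *
import cv2,pickle
c=viewer.calibration("wrist"); im=viewer.snapshot("wrist")
pickle.dump(c,open("w4.pkl","wb"))
cv2.imwrite("pics/w4.png",cv2.resize(im[:,:,::-1],None,fx=1.4,fy=1.4,interpolation=cv2.INTER_CUBIC))
E
```

```text
time: 9.08
tool_pos: [0.434, -0.0957, 0.0461]
ee_rot: [3.14, -0.001, 1.751]
wrist_force: [-0.5, 3.6, 4.9]
width: 0.012
finger_force: 30.0
wing [ 0.43508229 -0.09549363] shift [-0.     0.005  0.01 ] tool y deg 10.306463289328178 frame deg 10.42216257330456
time: 9.5
tool_pos: [0.4331, -0.0964, 0.0451]
ee_rot: [-3.141, 0.0, 1.747]
wrist_force: [0.3, -0.1, 1.2]
width: 0.0417
finger_force: 0.0
time: 10.08
tool_pos: [0.4937, -0.1473, 0.186]
ee_rot: [3.141, 0.001, 1.745]
wrist_force: [-0.9, -0.2, -0.5]
width: 0.0471
finger_force: 0.0
```

View pics/w4.png

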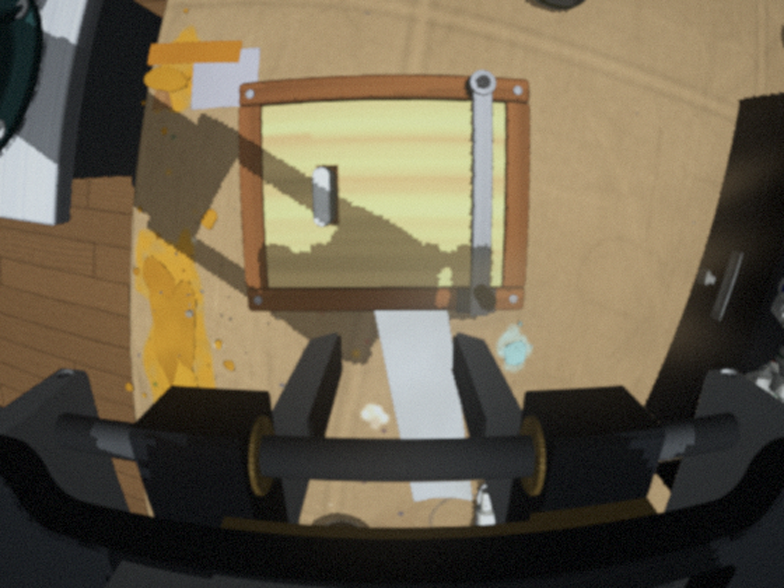

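The wing at (322,167)–(322,225) is parallel to its slot edge at (334,165)–(335,222), and the bar is straight across onto its plate. Now I'll close the fingers, move over the press spot and press.

```bash
python3 -m handwheel '[[0.15,0.03,0,0,0,0],[0.31,0.033,0,0,0,0],[0.31,0.033,0.1,0,0,0],[0.31,0.033,0.25,0,0,0],[0.31,0.033,0.4,0,0,0],[0.31,0.033,0.55,0,0,0],[0.31,0.033,0.7,0,0,0],[0.31,0.033,0.7,0,0,0],[0.31,0.033,0.7,0,0,0]]' 1; python3 -m handwheel '[[0,0,0.02,0,0,0],[0,0,0.04,0,0,0],[0,0,0.055,0,0,0],[0,0,0.07,0,0,0],[0,0,0.08,0,0,0],[0,0,0.08,0,0,0],[0,0,0.08,0,0,0]]'
```

```text
time: 10.88
tool_pos: [0.4856, -0.083, 0.0429]
ee_rot: [-3.135, -0.003, 1.747]
wrist_force: [1.1, 0.7, -0.0]
width: 0.0005
finger_force: 0.0
time: 11.47
tool_pos: [0.4899, -0.0846, 0.0314]
ee_rot: [3.139, 0.001, 1.746]
wrist_force: [-1.4, 0.5, 5.4]
width: 0.0002
finger_force: 2.9
```

```bash
python3 -m handwheel '[[0,0,0.015,0,0,0],[0,0,0.025,0,0,0],[0,0,0.025,0,0,0],[0,0,0.025,0,0,0]]'; python3 -m handwheel '[[0,0,0.01,0,0,0],[0,0,0.01,0,0,0],[0,0,0.01,0,0,0],[0,0,0.01,0,0,0]]'
```

```text
time: 11.8
tool_pos: [0.49, -0.0846, 0.0301]
ee_rot: [3.139, 0.001, 1.746]
wrist_force: [-8.1, 3.7, 23.3]
width: 0.0006
finger_force: 11.6
time: 12.13
tool_pos: [0.49, -0.0847, 0.03]
ee_rot: [3.138, 0.002, 1.746]
wrist_force: [-13.5, 3.2, 31.9]
width: 0.0005
finger_force: 16.1
```

It is home: z holds at 30.0 mm and the force has climbed well past the spring's. I'll ease the force a little, check, then hand in.

```bash
python3 -m handwheel '[[0,0,-0.01,0,0,0],[0,0,-0.01,0,0,0],[0,0,-0.01,0,0,0],[0,0,-0.01,0,0,0]]'
python3 - <<'E'
from h import *
import cv2
im=viewer.snapshot("wrist"); cv2.imwrite("pics/w5.png",cv2.resize(im[:,:,::-1],None,fx=1.4,fy=1.4))
E
```

```text
time: 12.47
tool_pos: [0.49, -0.0846, 0.0301]
ee_rot: [3.138, 0.001, 1.746]
wrist_force: [-8.9, 2.6, 22.6]
width: 0.0003
finger_force: 11.5
```

View pics/w5.png

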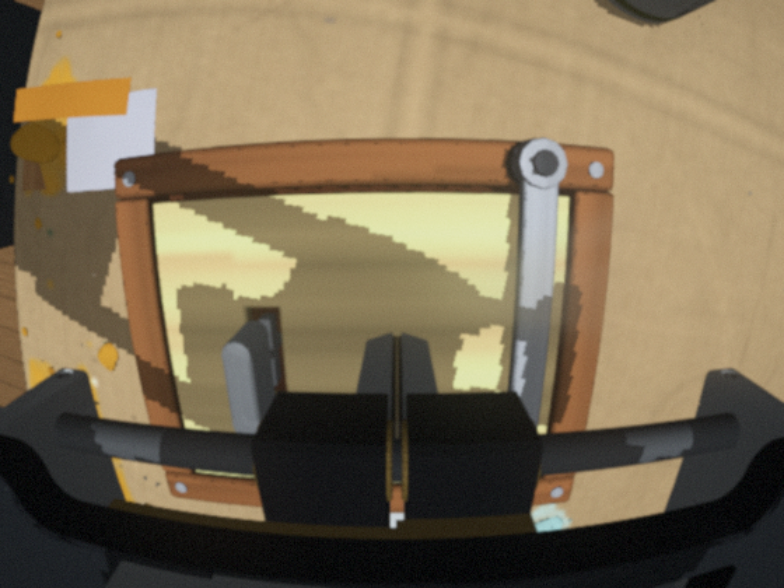

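The panel is flush, with the fingers pressing on it at (397,345). The wing at (250,370) stands in line with its slot, and the bar from (543,160) downward is still shut.

```bash
python3 -c "
from bench import robot
print(robot.close_job())"
```

```text
the job is handed in; nothing more can be done
None
```

I shut the keeper bar into its detent, turned the wing in line with its slot, and handed the job in at about 12.5 s with the fingers holding the panel fully home at about 23 N; the jar, cup and tube were not touched.

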